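# Stow the stamp blocks and snap the toolbox shut

## Robot

A 6-joint arm with a two-finger parallel gripper is mounted at the origin on the work surface. World frame = base frame: x ahead of the robot, y to its left, z up, the work surface at z = 0. Lengths are in m, angles in degrees, forces in N, time in s.
With the tool pointing down it reaches from about 0.35 to 0.95 m from the base axis. Payload 17.4 kg.
Tool frame: the origin (TCP) lies at the very end of the fingers, on their centre line; the grasp point (between the pads) lies 19 mm behind it; z points along the fingers, y is the line along which they close (so a half turn about z gives the same grasp; the last joint's range is limited). The gripper opens to 93 mm and grips with 3 to 60 N. Pads are 15 mm wide; open, the fingers measure 128 mm over their backs; the gripper's body (75 mm by 188 mm) begins 65 mm behind the grasp point.
Start: joints at [61.776, 6.646, 82.598, -0, 90.757, -2.166], TCP at [0.297, 0.606, 0.219] pointing down, gripper open.
Joint ranges: [-162.19, 162.19], [-47.58, 125.68], [4.15, 143.07], [-65.23, 245.23], [0.69, 171.88], [-170.13, 170.13]. Speed limits (degrees/s): [108.29, 108.29, 127.2, 180, 180, 180].

## Interface

Orientations are given as a 3x3 rotation matrix whose columns are the frame's x, y, z axes.
In Python, from station import read_state, read_camera, camera_params, job_done, spot_in gives the robot as it stands.
- The arm moves only by the shell command python3 -m inch 'ROWS' [FORCE]. ROWS is JSON, one flat list of numbers, 7 for each row, row after row: the shift along the tool's x, y, z each as a share of 25 mm, from -1 to 1, then the turn, a rotation vector about the tool's x, y, z each as a share of 4 degrees, from -1 to 1, then the closure, from -1 (fully open) to 1 (shut). A call has 1 to 10 rows; each row shifts and turns the commanded pose from where the row before left it, along the tool's axes as they then stand; what a row does not reach is not made up. A row lasts 1/10 s, in which the tool goes at most 50 mm and 8.59 degrees, less where a joint would pass 70% of its speed; a pose out of reach is approached as far as the arm can. A call with a number of a shift or a turn outside -1 to 1 is refused whole. A call with a gripper value outside its range is refused whole. The fingers move at their own pace and stop on an object; FORCE is the grip in N (left out, the last holds). Time passes only in rows, so rows that do not move let the fingers close. It gives the time, the measured TCP pose, the force, the opening and the grip force at its end, in the units of the state.
- read_state(): the state, without advancing time (a new reading comes with each control period).
- read_camera(name): name is "scene" or "side" or "wrist"; returns the picture (420x560x3 uint8, blue, green, red); there is no depth.
- camera_params(name): a dict with "mtx" (3x3 intrinsics, pixels), "xyz" and "rotation" of the camera in the world. Camera axes: x right, y up, looking along -z (the intrinsics and any distortion apply to the point x, -y, -z); pixel columns grow to the right and rows downward; lengths in m; the calibration is good to about 2 mm. A picture is of the moment at which its call begins: read the wrist's pose just before it. camera_params takes no time and is no camera call; for the wrist camera it gives the pose at the moment of the call.
- job_done(): hands the job in; it is judged then, once.
Trained networks look in the newest picture that a camera, given by its name, has taken for a name from the list of things; names that differ only in an ending like _2 or _b are one class to them, and where a whole thing is asked for, a point or a joint stands for the part that bears it (a point fixed in the world has none). Each returns a list of dicts, best first, with "conf" (0 to 1); they miss things now and then, are a little off and sometimes report something else, mostly with a low value. They report only what shows in the picture. A call takes as long as a camera call. They do not tell look-alikes from the thing itself.
- spot_in(camera, query): "rect" ([left, top, width, height] in pixels, round what is visible of it).
The state is a dict: "time": time; "joints": joint angles; "dq": joint speeds; "effort": joint torques, N m; "tcp_pos": TCP position; "eef_rot": TCP orientation; "wrist_force": force on the tool from outside, world axes, zero at the start; "ft_torque": the same for the moment, N m; "grip_width": opening from 0.0 (shut) to 1.0 (fully open); "finger_force": force on a finger pad.
Only numpy, scipy, OpenCV 4.12 (cv2) and the standard library are available. Lean on these libraries where they do the work, as an engineer would, in place of code of your own. Each camera call takes 0.05 s, during which the arm holds its last target. There are 200 camera calls.

## Task

Tip all four stamp blocks out of the scoop tray into the open teal toolbox and stand the empty tray upright on the table again. Swing the toolbox lid over and press it fully shut until the spring catch has snapped home over it, without slamming it or leaning on it hard (stay well under 60 N), and leave the watercolour box, ink bottle, sanding block and brush pot where they are.

Things in the scene. Friction and masses are not known exactly. Their poses are not given: they have to be found in the camera images.
- toolbox: teal open-topped toolbox, fixed to the table, 160 (own x) x 240 (own y) x 110 high, walls 5 thick, floor 5; origin: centre of its underside; own z up; own -x is its front (towards the robot), where a black catch housing sticks out 37 at 70 to 110 height over the middle 50; the lid is hinged on its rear (+x) top edge
- lid (a joint): angle in rad of the teal lid: 0 shut, 1.57 upright, more leans back; stiff hinge, stays where left; 160 x 240, 21 thick, 0.3 kg; hinge along the toolbox's y, 80 behind its centre, 110.5 high. A striker bar under its front edge meets the spring catch when still about 17 above shut; 10 to 15 N more at that edge drives it past, then the catch snaps back over it
- catch (a joint): travel in m of the orange spring bolt on the toolbox front: 0 at rest (before the lid arrives, or snapped home over the striker), up to 0.007 while the striker pushes it aside
- lid_edge (a point): middle of the lid's free edge on its outer face (160 from the hinge line, 21 out of it); turns with the lid
- lid_press (a point): place on the lid's outer face to press it, 25 from the free edge; a folded black handle 7 high lies across the lid's middle, from 47 to 63 behind this point towards the hinge; point z is the lid's outward normal, point x points to the hinge
- lid_hinge (a point): middle of the lid's hinge line
- tray: wooden scoop tray, loose, 0.22 kg; floor 130 (own x) x 100 (own y), 4 thick, side walls and back wall 5 thick, 22 high; open at the +x end (no lip); origin: centre of the underside of the floor; own z up. Behind its back wall, joined by a neck 30 wide and 10 high, stands a grip board 12 thick (x), 60 wide (y), 60 high, centred at x = -120
- tray_handle (a point): grip point on the tray's grip board, 42 over the tray's underside, on the board's centre plane; pinch across own x
- tray_lip (a point): middle of the tray's open pouring edge, on its floor's upper face
- block_red: red square stamp block 26 x 26 x 20, 20 g, in the tray at first; origin: centre of its underside
- block_blue: blue round stamp block, 28 diameter, 20 high; origin: centre of its underside
- block_yellow: yellow round stamp block, 28 diameter, 20 high; origin: centre of its underside
- block_wood: dark wood square stamp block 26 x 26 x 20; origin: centre of its underside
- paintbox: flat black watercolour box with six colour pans, 190 x 85 x 18, loose; not part of the job; origin: centre of its underside
- ink: small ink bottle with black cap, 32 diameter, 60 tall, loose; not part of the job; origin: centre of its underside
- sander: cork sanding block 50 x 70 x 28, loose; not part of the job; origin: centre of its underside
- brushpot: white pot with brushes, 80 diameter, 200 tall over the brushes, loose; not part of the job; origin: centre of its underside
Things that resemble listed ones, but are neither listed nor needed, are in the scene too. Leave any green look-alike of the tray alone.

How it is judged:
By the outcome, as a careful person would: the job done as asked, in the order asked, and still so for the second after the job is handed in, with the robot touching nothing.
It also fails if it takes over 72 s, if anything falls off the work surface, if the arm or the gripper's body presses on something with over 40 N, if the wrist force passes 120 N, or if a joint passes its speed limit or range.

## Working session

There is one attempt and no reset: what is moved stays moved. The work goes in short steps, Python scripts to look and compute and a shell command to move; the robot and the scene stay as the last step left them, time stands still between calls to the robot, and variables do not carry over. Pictures are saved under pics/ and viewed, at most 10 in all, crops included, and the job is handed in when it is done.

```bash
ls; mkdir -p pics; cat > h.py <<'E'
import numpy as np, cv2, json
from station import *
def snap(c,n):
    im=read_camera(c); cv2.imwrite(f'pics/{n}.png',im); return im
def ray(c,u,v):
    p=camera_params(c); K=np.array(p['mtx']); d=np.linalg.solve(K,[u,v,1.]); d=d*[1,-1,-1]
    return np.array(p['xyz']),np.array(p['rotation'])@d
def onz(c,u,v,z):
    o,d=ray(c,u,v); return o+d*(z-o[2])/d[2]
def proj(c,P):
    p=camera_params(c); q=(np.array(P)-p['xyz'])@np.array(p['rotation']); q=q*[1,-1,-1]
    q=q@np.array(p['mtx']).T; return q[...,:2]/q[...,2:]
E
python3 - <<'E'
from h import *
a=snap('scene','s1');b=snap('side','d1')
for c in('scene','side'):
    p=camera_params(c);print(c,p)
    for q in ['toolbox','lid','tray','block_red','block_blue','block_yellow','block_wood','paintbox','ink','sander','brushpot']:
        print(q,[([round(x) for x in r['rect']],round(r['conf'],2)) for r in spot_in(c,q)][:3])
print(read_state()['time'])
E
```

```text
pics
scene {'mtx': array([[438.94880085,   0.        , 283.47668889],
       [  0.        , 438.94880085, 202.19876721],
       [  0.        ,   0.        ,   1.        ]]), 'xyz': array([0.62511913, 0.85079612, 0.77363063]), 'rotation': array([[-0.98879556, -0.08935962,  0.11957509],
       [ 0.14927208, -0.59775135,  0.78766184],
       [ 0.00109101,  0.79668575,  0.60439278]])}
toolbox [([188, 138, 111, 147], 0.82)]
lid [([188, 132, 35, 122], 0.85)]
tray [([248, 150, 68, 36], 0.88), ([312, 116, 41, 42], 0.71), ([211, 182, 8, 8], 0.26)]
block_red [([268, 168, 4, 8], 0.51), ([251, 150, 65, 35], 0.48)]
block_blue [([268, 173, 10, 8], 0.51)]
block_yellow []
block_wood [([186, 138, 36, 113], 0.72), ([282, 170, 13, 10], 0.43)]
paintbox [([188, 135, 109, 150], 0.6)]
ink [([304, 184, 13, 23], 0.46)]
sander [([210, 178, 9, 8], 0.37)]
brushpot [([190, 302, 53, 101], 0.73)]
side {'mtx': array([[515.54798154,   0.        , 274.53433645],
       [  0.        , 515.54798154, 211.65638437],
       [  0.        ,   0.        ,   1.        ]]), 'xyz': array([-0.04768748, -0.89557567,  1.02405679]), 'rotation': array([[ 0.85351778,  0.34123144, -0.39378739],
       [-0.52097928,  0.572462  , -0.63314126],
       [ 0.00938061,  0.74555239,  0.666381  ]])}
toolbox [([245, 108, 121, 150], 0.57)]
lid [([291, 113, 76, 91], 0.8)]
tray [([260, 370, 47, 50], 0.86), ([280, 276, 76, 66], 0.82), ([325, 300, 15, 14], 0.68)]
block_red []
block_blue [([317, 308, 11, 14], 0.52)]
block_yellow [([318, 305, 12, 17], 0.52), ([289, 116, 77, 87], 0.31), ([240, 93, 26, 61], 0.17)]
block_wood [([304, 299, 16, 14], 0.58)]
paintbox [([193, 162, 65, 36], 0.59)]
ink [([256, 264, 16, 22], 0.62)]
sander [([365, 246, 30, 30], 0.79)]
brushpot [([242, 93, 25, 62], 0.83)]
1.2
```

View pics/s1.png

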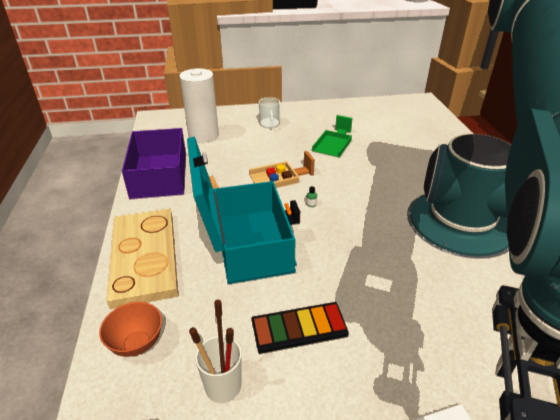

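View pics/d1.png

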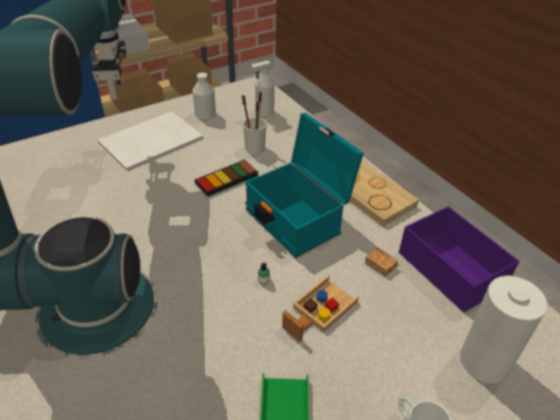

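The scene view shows the toolbox at about (255,230), lid leaning back, the tray at (275,175) with its grip board at (309,163), the ink next to it at (312,197), and a green look-alike at (332,143). The side view shows the tray at (325,303), board at (296,325), sander at (381,261) and ink at (264,273).

```bash
python3 - <<'E'
import cv2,numpy as np
a=cv2.imread('pics/s1.png');b=cv2.imread('pics/d1.png')
def g(im,x,y,w,h,s):
    c=cv2.resize(im[y:y+h,x:x+w],None,fx=s,fy=s,interpolation=cv2.INTER_CUBIC)
    for i in range(0,w,10): cv2.putText(c,str(x+i),(i*s,8),0,.3,(255,0,255),1); c[:,i*s]=c[:,i*s]*.7
    for i in range(0,h,10): cv2.putText(c,str(y+i),(0,i*s+4),0,.3,(255,0,255),1); c[i*s]=c[i*s]*.7
    return c
m=np.zeros((600,800,3),np.uint8)
m[:300,:400]=g(a,245,145,80,60,5); m[:300,400:]=g(b,280,275,80,60,5)
m[300:,:400]=cv2.resize(g(a,185,130,130,150,2),(400,300)) if 0 else 0
c=g(a,180,130,130,150,2)
c=g(a,180,130,133,150,2); m[300:,:266]=c
c=g(b,240,110,130,150,2); m[300:,400:660]=c
cv2.imwrite('pics/m1.png',m)
E
```

```text
(no output)
```

View pics/m1.png

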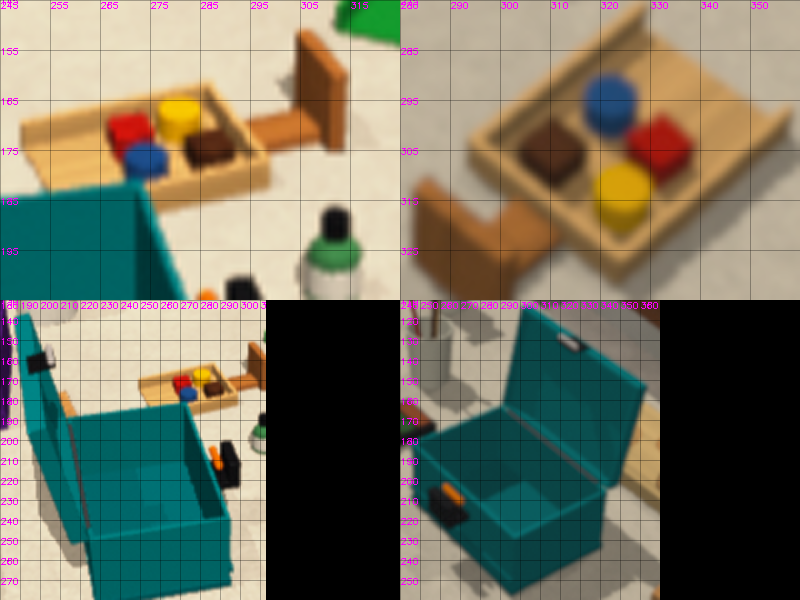

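```bash
cat > fit.py <<'E'
from h import *
from scipy.optimize import least_squares
def fit(obs,z0,x0):
    def f(p):
        c,s=np.cos(p[2]),np.sin(p[2]);r=[]
        for cam,P,uv in obs:
            P=np.array(P)/1000; W=[p[0]+c*P[0]-s*P[1],p[1]+s*P[0]+c*P[1],P[2]]
            r.append(proj(cam,W)-uv)
        return np.ravel(r)
    s=least_squares(f,x0,loss='soft_l1'); return s.x,f(s.x).reshape(-1,2).round(1)
tray=[('scene',(-65,50,22),(298.6,178)),('scene',(-65,-50,22),(287,162)),('scene',(65,-50,22),(249.4,169.6)),
('side',(-65,50,22),(294,303)),('side',(-65,-50,22),(323,328)),('side',(65,50,22),(329,276)),('side',(65,-50,22),(358,297)),
('side',(-114,30,60),(285,311)),('side',(-114,-30,60),(299,324))]
box=[('scene',(-80,-120,110),(273.5,181.5)),('scene',(-80,120,110),(294,238.5)),('scene',(-80,120,0),(295.5,272.5)),('scene',(80,120,110),(224,250)),
('side',(-80,120,110),(247.5,181.5)),('side',(-80,-120,110),(296,227.5)),('side',(-80,-120,0),(296,257.5)),('side',(80,-120,110),(342.5,204)),('side',(80,120,110),(291,163.5))]
if __name__=='__main__':
    for o in(tray,box):
        x,r=fit(o,0,onz('side',*((320,303) if o is tray else (295,210)),0).tolist()[:2]+[0.]); print(x.round(4),np.degrees(x[2]).round(2)); print(r.tolist())
    b=x
    for t in (1.7,1.8,1.9,2.0,2.1):
        for y in(-.12,.12):
            for h in(0,.021):
                L=[.08-.16*np.cos(t)+0,y,.1105+.16*np.sin(t)]; n=[np.sin(t),0,np.cos(t)]
                L=np.array(L)+h*np.array(n);c,s=np.cos(b[2]),np.sin(b[2])
                W=[b[0]+c*L[0]-s*L[1],b[1]+s*L[0]+c*L[1],L[2]]
                print(t,y,h,proj('scene',W).round(),proj('side',W).round())
    for n,(u,v) in dict(ink=(264,285),sander=(381,262),brush=(256,150),paint=(226,178)).items(): print(n,onz('side',u,v,0 if n in('ink','brush') else .02).round(3))
E
python3 fit.py; python3 -c "
from h import *;s=read_state();print(s)"
```

```text
[ 0.4834 -0.2853  0.211 ] 12.09
[[0.6, -1.4], [0.5, -1.5], [-0.4, -1.5], [-1.3, -0.4], [0.1, -0.4], [-0.4, -1.0], [0.8, 0.5], [-0.6, -2.2], [4.0, 0.5]]
[0.5779 0.0126 0.075 ] 4.3
[[-0.5, -1.0], [0.8, 0.8], [-1.4, 0.9], [-0.2, 0.2], [-2.0, -0.3], [0.9, 1.4], [-0.7, 0.8], [1.3, 1.3], [-0.6, -1.4]]
1.7 -0.12 0 [198. 135.] [356. 155.]
1.7 -0.12 0.021 [189. 137.] [362. 153.]
1.7 0.12 0 [207. 192.] [298. 113.]
1.7 0.12 0.021 [196. 195.] [304. 112.]
1.8 -0.12 0 [191. 137.] [361. 153.]
1.8 -0.12 0.021 [183. 139.] [366. 152.]
1.8 0.12 0 [199. 195.] [302. 113.]
1.8 0.12 0.021 [188. 198.] [308. 112.]
1.9 -0.12 0 [185. 139.] [365. 153.]
1.9 -0.12 0.021 [177. 142.] [370. 152.]
1.9 0.12 0 [191. 197.] [307. 112.]
1.9 0.12 0.021 [181. 202.] [312. 112.]
2.0 -0.12 0 [179. 142.] [369. 153.]
2.0 -0.12 0.021 [171. 146.] [374. 153.]
2.0 0.12 0 [184. 201.] [311. 113.]
2.0 0.12 0.021 [175. 206.] [316. 113.]
2.1 -0.12 0 [174. 145.] [373. 153.]
2.1 -0.12 0.021 [166. 150.] [377. 154.]
2.1 0.12 0 [177. 205.] [314. 113.]
2.1 0.12 0.021 [168. 210.] [319. 115.]
ink [ 0.387 -0.15   0.   ]
sander [ 0.683 -0.256  0.0
[... 153 characters left out ...]
,
        9.07556103e+01, -2.16555401e+00]), 'dq': array([-0.04577525, -0.14660471, -0.01810327, -0.07170753, -0.03330182,
        0.00735095]), 'effort': array([ 4.22021534e-03, -7.21003962e+01, -6.22761369e+01,  7.82982563e-02,
        1.85252633e-02, -3.87986313e-05]), 'tcp_pos': array([0.2965405 , 0.60636812, 0.21861743]), 'eef_rot': array([[-8.98333086e-01,  4.39314997e-01, -1.93222368e-05],
       [ 4.39314997e-01,  8.98333085e-01, -3.20176787e-05],
       [ 3.29195819e-06, -3.72510885e-05, -9.99999999e-01]]), 'wrist_force': array([ 0.33487834, -0.04819834, -0.73717694]), 'ft_torque': array([-0.01440882, -0.0059788 ,  0.02200139]), 'finger_force': 0.0, 'grip_width': 0.9993282487936047}
```

The tray fits at (0.483, -0.285) with 12° yaw, the box at (0.578, 0.013) with 4.3° yaw, and the lid is at about 1.75 rad. I'll move over to the handle.

```bash
R='-.717,-.998,0,0,0,0,0.14'
python3 -m inch '[-.72,-1,0,0,0,0,0.14,-.72,-1,0,0,0,0,0.14,-.72,-1,0,0,0,0,0.14,-.72,-1,0,0,0,0,0.14,-.72,-1,0,0,0,0,0.14,-.72,-1,0,0,0,0,0.14,-.72,-1,0,0,0,0,0.14,-.72,-1,0,0,0,0,0.14,-.72,-1,0,0,0,0,0.14,-.72,-1,0,0,0,0,0.14]' 10
python3 -m inch '[-.72,-1,0,0,0,0,0.14,-.72,-1,0,0,0,0,0.14,-.72,-1,0,0,0,0,0.14,-.72,-1,0,0,0,0,0.14,-.72,-1,0,0,0,0,0.14,-.72,-1,0,0,0,0,0.14,-.72,-1,0,0,0,0,0.14,-.72,-1,0,0,0,0,0.14,-.72,-1,0,0,0,0,0.14,-.72,-1,0,0,0,0,0.14]'
python3 -m inch '[-.42,-1,0,0,0,0,0.14,-.42,-1,0,0,0,0,0.14,-.42,-1,0,0,0,0,0.14,-.42,-1,0,0,0,0,0.14,-.42,-1,0,0,0,0,0.14,-.42,-1,0,0,0,0,0.14,-.42,-1,0,0,0,0,0.14,-.42,-1,0,0,0,0,0.14,-.42,-1,0,0,0,0,0.14,-.42,-1,0,0,0,0,0.14]'
python3 -m inch '[0,-1,0,0,0,1,0.14,0,0,0,0,0,1,0.14,0,0,0,0,0,1,0.14,0,0,0,0,0,1,0.14,0,0,0,0,0,1,0.14,0,0,0,0,0,1,0.14,0,0,0,0,0,1,0.14,0,0,0,0,0,1,0.14,0,0,0,0,0,1,0.14,0,0,0,0,0,1,0.14]'
python3 -m inch '[0,0,0,0,0,1,0.14,0,0,0,0,0,1,0.14,0,0,0,0,0,1,0.14,0,0,0,0,0,0,0.14]'
python3 - <<'E'
from h import *
s=read_state();print(s)
snap('wrist','w1'); p=camera_params('wrist');print(p)
for q in['tray','tray_handle','block_red']:print(q,spot_in('wrist',q)[:3])
E
```

```text
time: 2.2
tcp_pos: [0.2856, 0.5839, 0.2187]
eef_rot: [[-0.403, 0.915, 0.0], [0.915, 0.403, 0.0], [0.0, 0.0, -1.0]]
wrist_force: [1.1, 0.4, 0.9]
grip_width: 0.431
finger_force: 0.0
time: 2.6
tcp_pos: [0.2855, 0.5839, 0.2187]
eef_rot: [[-0.206, 0.979, -0.0], [0.979, 0.206, -0.0], [-0.0, -0.0, -1.0]]
wrist_force: [1.1, -0.7, -0.3]
grip_width: 0.43
finger_force: 0.0
{'time': 2.6, 'joints': array([ 6.16937891e+01,  3.54650012e+00,  8.59004761e+01, -4.96188622e-04,
        9.05549297e+01,  4.98210831e+01]), 'dq': array([ 6.19790835e-02, -2.60142585e-03, -5.79771503e-02,  4.90807472e-03,
        7.20522935e-03, -4.96406457e+00]), 'effort': array([-8.46132694e-03, -6.75624275e+01, -6.23180938e+01,  5.94110275e-02,
       -5.35269838e-02,  1.71576709e+00]), 'tcp_pos': array([0.28552571, 0.58391223, 0.21865353]), 'eef_rot': array([[-2.05737947e-01,  9.78607121e-01, -8.14854917e-06],
       [ 9.78607121e-01,  2.05737946e-01, -3.33919424e-05],
       [-3.10011269e-05, -1.48442179e-05, -9.99999999e-01]]), 'wrist_force': array([ 1.07081992, -0.66116572, -0.2923022 ]), 'ft_torque': array([-0.02794233,  0.0312862 , -0.02924748]), 'finger_force': 0.0, 'grip_width': 0.4295219024563821}
{'mtx': array([[296.90131252,   0.        , 279.61957557],
       [  0.        , 296.90131252, 203.36173982],
       [  0.        ,   0.        ,   1.        ]]), 'xyz': array([0.27112322, 0.6499044 , 0.38470452]), 'rotation': array([[ 9.77986726e-01, -2.02345336e-01, -5.09737999e-02],
       [ 2.08667095e-01,  9.48453329e-01,  2.38525317e-01],
       [ 8.17848677e-05, -2.43911148e-01,  9.69797579e-01]])}
tray []
tray_handle []
block_red []invalid input: not JSON, or not a number
invalid input: not JSON, or not a number
invalid input: not JSON, or not a number
```

View pics/w1.png

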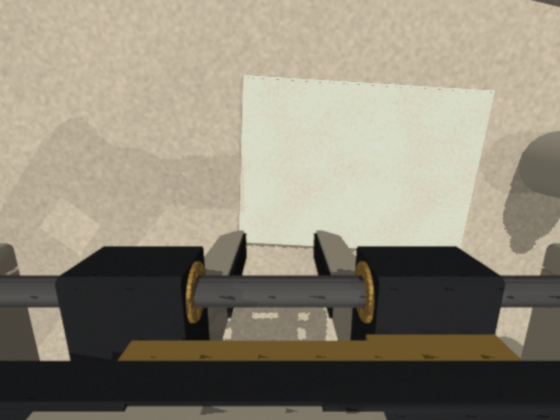

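The wrist picture shows only the paper under the gripper: the shifts were refused because JSON needs a leading zero. The turn is done, so I'll redo the travel.

```bash
python3 -m inch '[-1,0,0,0,0,0,0.14,-1,0,0,0,0,0,0.14,-1,0,0,0,0,0,0.14,-1,0,0,0,0,0,0.14,-1,0,0,0,0,0,0.14,-1,0,0,0,0,0,0.14,-1,0,0,0,0,0,0.14,-1,0,0,0,0,0,0.14,-1,0,0,0,0,0,0.14,-1,0,0,0,0,0,0.14]' | head -2
python3 -m inch '[-1,0,0,0,0,0,0.14,-1,0,0,0,0,0,0.14,-1,0,0,0,0,0,0.14,-1,0,0,0,0,0,0.14,-1,0,0,0,0,0,0.14,-1,0,0,0,0,0,0.14,-1,0,0,0,0,0,0.14,-1,0,0,0,0,0,0.14,-1,0,0,0,0,0,0.14,-1,0,0,0,0,0,0.14]' | head -2
python3 -m inch '[-1,0,0,0,0,0,0.14,-1,0,0,0,0,0,0.14,-1,0,0,0,0,0,0.14,-1,0,0,0,0,0,0.14,-1,-0.3,0,0,0,0,0.14,-1,-0.3,0,0,0,0,0.14,-1,-0.3,0,0,0,0,0.14,-1,-0.3,0,0,0,0,0.14,-1,-0.3,0,0,0,0,0.14,-1,-0.3,0,0,0,0,0.14]' | head -2
python3 -m inch '[-1,-0.4,0,0,0,0,0.14,-1,-0.4,0,0,0,0,0.14,-1,-0.4,0,0,0,0,0.14,-1,-0.4,0,0,0,0,0.14,-1,-0.4,0,0,0,0,0.14,-0.8,-0.4,0,0,0,0,0.14,0,0,0,0,0,0,0.14,0,0,0,0,0,0,0.14]'
python3 - <<'E'
from h import *
s=read_state();print(s['joints'],s['tcp_pos'])
snap('wrist','w2')
for q in['tray','tray_handle','block_red']:print(q,[r for r in spot_in('wrist',q)][:3])
E
```

```text
time: 3.8
tcp_pos: [0.3373, 0.3384, 0.2187]
time: 4.8
tcp_pos: [0.3891, 0.0937, 0.2188]
time: 5.8
tcp_pos: [0.3964, -0.1602, 0.2188]
time: 6.6
tcp_pos: [0.3679, -0.3134, 0.2185]
eef_rot: [[-0.207, 0.978, -0.0], [0.978, 0.207, 0.0], [0.0, -0.0, -1.0]]
wrist_force: [-0.1, -0.2, 0.4]
grip_width: 0.431
finger_force: 0.0
[-4.34573216e+01 -1.77987649e+01  1.05311304e+02  8.82233403e-03
  9.25096947e+01 -5.53874221e+01] [ 0.36789321 -0.31340366  0.21853812]
tray [{'rect': [149.6, 210.5, 65.7, 43.6], 'conf': 0.94}, {'rect': [268.2, 139.3, 162.6, 82.2], 'conf': 0.85}]
tray_handle [{'rect': [269.8, 142.4, 162.7, 79.9], 'conf': 0.93}, {'rect': [148.7, 209.6, 71.5, 43.0], 'conf': 0.87}]
block_red [{'rect': [358.1, 182.5, 28.7, 26.8], 'conf': 0.6}]
```

View pics/w2.png

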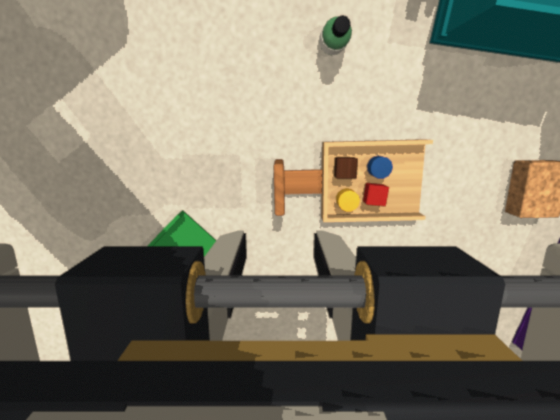

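The board shows at (279,187), in line with the fingers. The tray's back wall is at column 323 and its lip at about 427. The green tray is at (182,232), lower left. I'll refit from this view.

```bash
python3 - <<'E'
from h import *
import fit
o=[('wrist',(-65,50,22),(323,142)),('wrist',(-65,-50,22),(322.5,222)),('wrist',(65,50,22),(431,141)),('wrist',(-126,30,60),(275,160)),('wrist',(-126,-30,60),(275,213))]
x,r=fit.fit(o,0,[.483,-.285,.2]);print(x,np.degrees(x[2]),r.tolist())
x2,r2=fit.fit(o+fit.tray[:7],0,[.483,-.285,.2]);print(x2,np.degrees(x2[2]),r2.tolist())
for x in(x,x2):
    t=x[:2]-.12*np.array([np.cos(x[2]),np.sin(x[2])]);s=read_state();d=s['eef_rot'].T@(np.r_[t,.024]-s['tcp_pos']);print(t,d/.025)
E
```

```text
[ 0.48430253 -0.2847792   0.20913564] 11.982589333793124 [[2.2, -1.0], [-0.3, -1.2], [2.8, 0.1], [-1.3, 1.1], [-1.0, 1.0]]
[ 0.48415158 -0.284834    0.20992157] 12.027620216852947 [[2.1, -1.0], [-0.4, -1.2], [2.7, 0.0], [-1.4, 1.2], [-1.2, 1.1], [0.4, -1.3], [0.3, -1.4], [-0.6, -1.4], [-1.1, -0.7], [0.2, -0.7], [-0.3, -1.2], [0.9, 0.3]]
[ 0.36691724 -0.30969294] [ 0.13291908 -0.03017749  7.79315205]
[ 0.36678591 -0.30983998] [ 0.12825918 -0.03653985  7.79315128]
```

```bash
python3 -m inch '[0.13,-0.03,1,0,0,0,0.14,0,0,1,0,0,0,0.14,0,0,1,0,0,0,0.14,0,0,1,0,0,0,0.14,0,0,1,0,0,0,0.14,0,0,1,0,0,0,0.14,0,0,1,0,0,0,0.14,0,0,0.75,0,0,0,0.14,0,0,0,0,0,0,0.14]' 40
python3 -m inch '[0,0,0,0,0,0,1,0,0,0,0,0,0,1,0,0,0,0,0,0,1,0,0,0,0,0,0,1,0,0,0,0,0,0,1]' 40
python3 -m inch '[0,0,-0.5,0,0,0,1,0,0,-0.5,0,0,0,1,0,0,-0.5,0,0,0,1,0,0,-0.5,0,0,0,1,0,0,0,0,0,0,1]'
```

```text
time: 7.7
tcp_pos: [0.3659, -0.309, 0.0227]
eef_rot: [[-0.208, 0.978, -0.003], [0.978, 0.208, 0.002], [0.003, -0.002, -1.0]]
wrist_force: [0.6, -0.3, 0.1]
grip_width: 0.429
finger_force: 0.0
time: 8.2
tcp_pos: [0.3669, -0.3106, 0.0257]
eef_rot: [[-0.207, 0.978, 0.001], [0.978, 0.207, -0.001], [-0.001, 0.001, -1.0]]
wrist_force: [-1.1, 0.9, 6.7]
grip_width: 0.128
finger_force: 40.0
time: 8.7
tcp_pos: [0.3673, -0.3111, 0.0772]
eef_rot: [[-0.207, 0.978, 0.002], [0.978, 0.207, -0.002], [-0.003, 0.002, -1.0]]
wrist_force: [-0.3, -1.1, -3.3]
grip_width: 0.129
finger_force: 39.9
```

Gripped (11.9 mm wide, 3.3 N of weight). Next: lift, yaw to align with the box, and carry the tray over it.

```bash
python3 -m inch '[0,0,-0.8,0,0,0,1,0,0,-1,0,0,0,1,0,0,-1,0,0,0,1,0,0,-1,0,0,0,1,0,0,-1,0,0,0,1,0,0,-1,0,0,0.4,1,0,0,-1,0,0,0.5,1,0,0,-0.6,0,0,0.5,1,0,0,0,0,0,0.5,1]' | head -3
python3 -m inch '[0.3,0.1,0,0,0,0,1,0.7,0.25,0,0,0,0,1,0.8,0.3,0,0,0,0,1,0.8,0.3,0,0,0,0,1,0.8,0.3,0,0,0,0,1,0.8,0.3,0,0,0,0,1,0.8,0.3,0,0,0,0,1,0.8,0.3,0,0,0,0,1,0.8,0.3,0,0,0,0,1,0.8,0.3,0,0,0,0,1]' | head -2
python3 -m inch '[0.8,0.3,0,0,0,0,1,0.8,0.3,0,0,0,0,1,0.8,0.3,0,0,0,0,1,0.8,0.3,0,0,0,0,1,0.8,0.3,0,0,0,0,1,0.6,0.2,0,0,0,0,1,0.27,0.1,0,0,0,0,1,0,0,0,0,0,0,1,0,0,0,0,0,0,1]'
python3 - <<'E'
from h import *
print(read_state()['joints'])
a=snap('scene','s2');b=snap('side','d2')
m=np.zeros((500,800,3),np.uint8)
m[:450,:400]=cv2.resize(a[90:290,140:318],(400,450));m[:450,400:]=cv2.resize(b[80:305,200:400],(400,450));cv2.imwrite('pics/m2.png',m)
E
```

```text
time: 9.6
tcp_pos: [0.367, -0.3107, 0.2621]
eef_rot: [[-0.074, 0.997, 0.002], [0.997, 0.074, -0.002], [-0.002, 0.002, -1.0]]
time: 10.6
tcp_pos: [0.421, -0.1193, 0.2592]
time: 11.5
tcp_pos: [0.4566, 0.0038, 0.2596]
eef_rot: [[-0.076, 0.997, -0.001], [0.997, 0.076, -0.0], [-0.0, -0.001, -1.0]]
wrist_force: [0.5, -0.3, -3.8]
grip_width: 0.133
finger_force: 39.9
[-2.71353070e+00 -2.16459158e+01  1.04438988e+02 -1.07978605e-02
  9.72391839e+01 -7.08421138e+00]
```

View pics/m2.png

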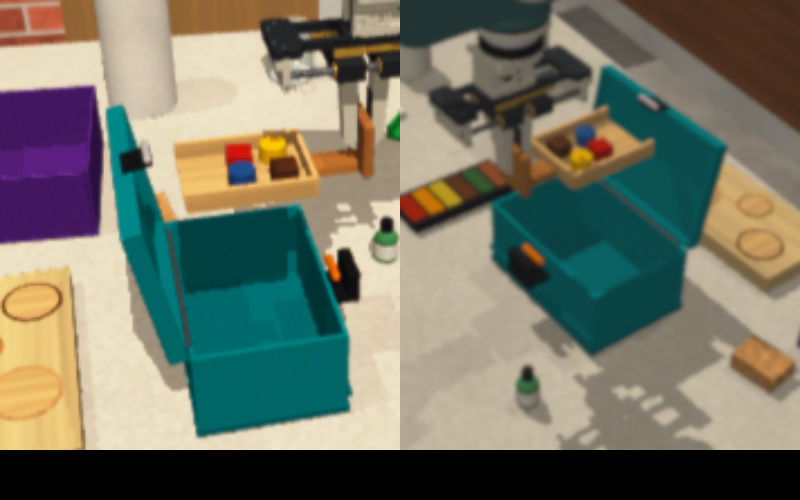

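All four blocks are still in the tray, which is level over the box with a gap to the lid. Now the tilt.

```bash
python3 -m inch '[0,0,0,1,0,0,1,0,0,0,1,0,0,1,0,0,0,1,0,0,1,0,0,0,1,0,0,1,0,0,0,1,0,0,1,0,0,0,0.6,0,0,1,0,0,0,0.6,0,0,1,0,0,0,0.6,0,0,1]' 50
python3 -c "
from h import *;print(read_state()['joints'])"
python3 -m inch '[0,0,0,0.6,0,0,1,0,0,0,0.6,0,0,1,0,0,0,0.6,0,0,1,0,0,0,0.6,0,0,1,0,0,0,0.6,0,0,1,0,0,0,0.6,0,0,1,0,0,0,0.6,0,0,1,0,0,0,0.6,0,0,1,0,0,0,0.6,0,0,1,0,0,0,0.6,0,0,1]'
python3 -m inch '[0,0,0,0.6,0,0,1,0,0,0,0.4,0,0,1,0,0,0,0,0,0,1,0,0,0,0,0,0,1,0,0,0,0,0,0,1,0,0,0,0,0,0,1]'
python3 - <<'E'
from h import *
print(read_state()['joints'])
a=snap('scene','s3');b=snap('side','d3')
m=np.zeros((500,800,3),np.uint8)
m[:450,:400]=cv2.resize(a[90:290,140:318],(400,450));m[:450,400:]=cv2.resize(b[80:305,200:400],(400,450));cv2.imwrite('pics/m3.png',m)
for c in('scene','side'):
  for q in('block_red','block_blue','block_yellow','block_wood'):print(c,q,[([int(x) for x in r['rect']],r['conf']) for r in spot_in(c,q)][:2])
E
```

```text
time: 12.4
tcp_pos: [0.4569, 0.0034, 0.2599]
eef_rot: [[-0.075, 0.886, -0.457], [0.997, 0.067, -0.034], [0.0, -0.458, -0.889]]
wrist_force: [-0.9, 0.7, -2.6]
grip_width: 0.132
finger_force: 49.9
[ -1.128928    -3.38870058  92.143506    -2.81197056 118.39070917
  -6.16198068]
time: 13.4
tcp_pos: [0.4569, 0.0041, 0.2599]
eef_rot: [[-0.076, 0.622, -0.779], [0.997, 0.047, -0.059], [0.0, -0.781, -0.624]]
wrist_force: [-0.7, -0.1, -2.0]
grip_width: 0.123
finger_force: 49.9
time: 14.0
tcp_pos: [0.4567, 0.0041, 0.2603]
eef_rot: [[-0.076, 0.57, -0.818], [0.997, 0.043, -0.062], [-0.0, -0.821, -0.572]]
wrist_force: [-0.3, -0.1, -1.9]
grip_width: 0.123
finger_force: 49.9
[ -0.2126576   12.25732467  84.49071708  -5.61194178 138.16799772
  -6.79325886]
scene block_red []
scene block_blue [([187, 138, 112, 146], 0.66), ([251, 302, 97, 48], 0.62)]
scene block_yellow [([243, 230, 12, 7], 0.43)]
scene block_wood [([250, 238, 5, 6], 0.62)]
side block_red [([304, 207, 10, 11], 0.57)]
side block_blue []
side block_yellow [([301, 205, 4, 4], 0.51), ([291, 212, 9, 13], 0.4)]
side block_wood [([285, 211, 11, 7], 0.62)]
```

View pics/m3.png

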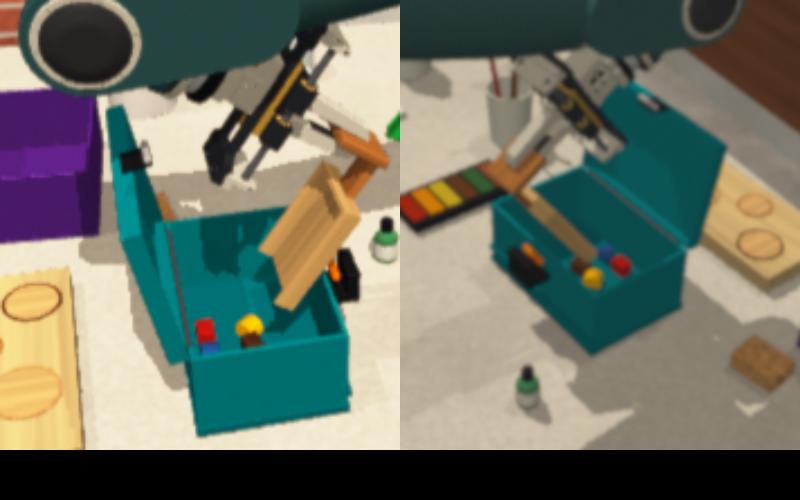

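All four blocks are in the box and the measured weight fell to about 2 N. I'll level the tray and carry it back.

```bash
python3 -m inch '[0,0,0,-1,0,0,1,0,0,0,-1,0,0,1,0,0,0,-1,0,0,1,0,0,0,-1,0,0,1,0,0,0,-1,0,0,1,0,0,0,-1,0,0,1,0,0,0,-1,0,0,1,0,0,0,-1,0,0,1,0,0,0,-1,0,0,1,0,0,0,-1,0,0,1]' | head -3
python3 -m inch '[0,0,0,-1,0,0,1,0,0,0,-1,0,0,1,0,0,0,-1,0,0,1,0,0,0,-0.75,0,0,1,-0.5,-0.2,0,0,0,0,1,-1,-0.37,0,0,0,0,1,-1,-0.37,0,0,0,0,1,-1,-0.37,0,0,0,0,1,-1,-0.37,0,0,0,0,1,-1,-0.37,0,0,0,0,1]'
python3 -m inch '[-1,-0.37,0,0,0,0,1,-1,-0.37,0,0,0,0,1,-1,-0.37,0,0,0,0,1,-1,-0.37,0,0,0,0,1,-1,-0.37,0,0,0,0,1,-1,-0.37,0,0,0,0,1,-0.8,-0.25,0.4,0,0,0,1,0,0,1,0,0,0,1,0,0,1,0,0,0,1,0,0,1,0,0,0,1]'
python3 -m inch '[0,0,1,0,0,0,1,0,0,1,0,0,0,1,0,0,1,0,0,0,1,0,0,1,0,0,0,1,0,0,0.8,0,0,0,1,0,0,0,0,0,0,1,0,0,0,0,0,0,1]'
```

```text
time: 15.5
tcp_pos: [0.4567, 0.0041, 0.2601]
eef_rot: [[-0.076, 0.963, -0.259], [0.997, 0.073, -0.02], [-0.0, -0.26, -0.966]]
time: 16.5
tcp_pos: [0.4151, -0.1385, 0.26]
eef_rot: [[-0.076, 0.997, -0.006], [0.997, 0.076, 0.0], [0.001, -0.006, -1.0]]
wrist_force: [0.0, -0.3, -1.8]
grip_width: 0.124
finger_force: 49.9
time: 17.5
tcp_pos: [0.3662, -0.3117, 0.1741]
eef_rot: [[-0.075, 0.997, -0.006], [0.997, 0.075, 0.001], [0.001, -0.005, -1.0]]
wrist_force: [-0.1, 0.2, -2.2]
grip_width: 0.129
finger_force: 49.9
time: 18.2
tcp_pos: [0.3663, -0.3115, 0.0557]
eef_rot: [[-0.075, 0.997, -0.005], [0.997, 0.075, 0.001], [0.001, -0.005, -1.0]]
wrist_force: [-0.1, -0.7, -1.7]
grip_width: 0.126
finger_force: 49.9
```

```bash
python3 -m inch '[0,0,0.5,0,0,0,1,0,0,0.4,0,0,0,1,0,0,0.1,0,0,0,1,0,0,0,0,0,0,1]'
python3 -m inch '[0,0,0.1,0,0,0,1,0,0,0.05,0,0,0,1,0,0,0,0,0,0,1]'
```

```text
time: 18.6
tcp_pos: [0.3664, -0.3109, 0.0298]
eef_rot: [[-0.076, 0.997, -0.004], [0.997, 0.076, 0.0], [0.001, -0.004, -1.0]]
wrist_force: [0.0, -0.8, -3.1]
grip_width: 0.126
finger_force: 49.9
time: 18.9
tcp_pos: [0.3666, -0.3112, 0.0266]
eef_rot: [[-0.076, 0.997, -0.003], [0.997, 0.076, -0.0], [-0.0, -0.003, -1.0]]
wrist_force: [-0.5, -0.4, -2.1]
grip_width: 0.124
finger_force: 49.9
```

```bash
python3 - <<'E'
from h import *
a=snap('scene','s4');b=snap('side','d4')
m=np.zeros((400,800,3),np.uint8)
m[:,:400]=cv2.resize(a[130:210,240:320],(400,400),interpolation=2);m[:,400:]=cv2.resize(b[265:345,275:355],(400,400),interpolation=2);cv2.imwrite('pics/m4.png',m)
E
```

```text
(no output)
```

View pics/m4.png

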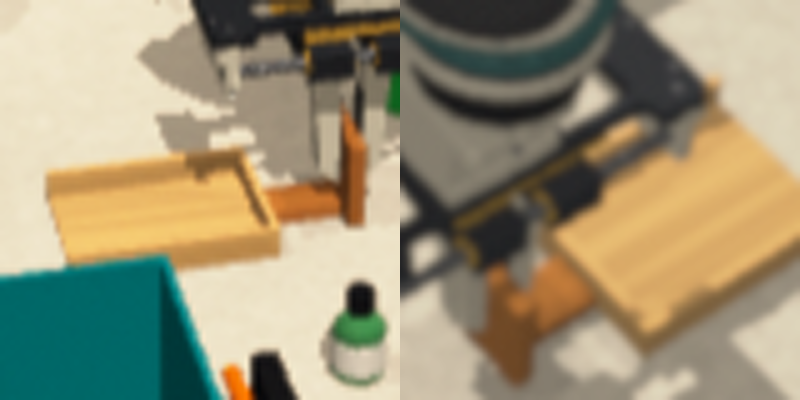

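The tray is empty, upright and just above the table. I'll touch it down, release it and rise.

```bash
python3 -m inch '[0,0,0.06,0,0,0,1,0,0,0.06,0,0,0,1,0,0,0,0,0,0,1,0,0,0,0,0,0,1]'
python3 -m inch '[0,0,0,0,0,0,0.4,0,0,0,0,0,0,0.14,0,0,0,0,0,0,0.14,0,0,0,0,0,0,0.14]' 20
python3 -m inch '[0,0,-0.3,0,0,0,0.14,0,0,-1,0,0,0,0.14,0,0,-1,0,0,0,0.14,0,0,-1,0,0,0,0.14,0,0,-1,0,0,0,0.14,0,0,-1,0,0,0,0.14,0,0,-1,0,0,0,1,0,0,-1,0,0,0,1,0,0,-1,0,0,0,1,0,0,-1,0,0,0,1]'
python3 -c "
from h import *;print(read_state()['joints'],camera_params('wrist'))"
```

```text
time: 19.4
tcp_pos: [0.3668, -0.3115, 0.0257]
eef_rot: [[-0.076, 0.997, -0.003], [0.997, 0.076, -0.001], [-0.001, -0.003, -1.0]]
wrist_force: [-13.0, 9.5, 24.7]
grip_width: 0.126
finger_force: 50.0
time: 19.8
tcp_pos: [0.3666, -0.3111, 0.0234]
eef_rot: [[-0.076, 0.997, -0.004], [0.997, 0.076, -0.0], [0.0, -0.004, -1.0]]
wrist_force: [-0.5, 0.9, 0.5]
grip_width: 0.406
finger_force: 0.0
time: 20.8
tcp_pos: [0.3672, -0.311, 0.2577]
eef_rot: [[-0.076, 0.997, -0.003], [0.997, 0.076, -0.001], [-0.0, -0.003, -1.0]]
wrist_force: [0.6, 0.5, -0.1]
grip_width: 0.139
finger_force: 0.0
[-43.20070852 -18.29531785 102.10567845  -0.1481797   96.30047653
 -47.55867142] {'mtx': array([[296.90131252,   0.        , 279.61957557],
       [  0.        , 296.90131252, 203.36173982],
       [  0.        ,   0.        ,   1.        ]]), 'xyz': array([ 0.36224668, -0.24358934,  0.42368907]), 'rotation': array([[ 0.99709869, -0.07449577, -0.01563896],
       [ 0.07605903,  0.9668557 ,  0.24373159],
       [-0.00303635, -0.24421393,  0.96971663]])}
```

The tray is standing and the gripper is clear. Next I move behind the lid, high over it.

```bash
python3 -m inch '[0,0,-1,0,0,0,1,0,0,-1,0,0,0,1,0,0,-1,0,0,0,1,0,0,-1,0,0,0,1,0,0,-1,0,0,0,1,0,0,-1,0,0,0,1,0.7,1,0,0,0,0,1,0.7,1,0,0,0,0,1,0.7,1,0,0,0,0,1,0.7,1,0,0,0,0,1]' | head -2
python3 -m inch '[0.7,1,0,0,0,0,1,0.7,1,0,0,0,0,1,0.7,1,0,0,0,0,1,0.7,1,0,0,0,0,1,0.7,1,0,0,0,0,1,0.7,1,0,0,0,0,1,0.7,1,0,0,0,0,1,0.7,1,0,0,0,0,1,0.7,1,0,0,0,0,1,0.7,1,0,0,0,0,1]' | head -2
python3 -m inch '[0.7,1,0,0,0,0,1,0.7,1,0,0,0,0,1,0.7,1,0,0,0,0,1,0.4,0.4,0,0,0,0,1,0,0,0,0,0,0,1,0,0,0,0,0,0,1]'
python3 - <<'E'
from h import *
from fit import *
o=box
x,_=fit(o,0,[.578,.0126,.075]);s=read_state()
d=s['tcp_pos'][:2]-x[:2];c,n=np.cos(x[2]),np.sin(x[2]);print('boxframe',c*d[0]+n*d[1],-n*d[0]+c*d[1],s['joints'])
a=snap('scene','s5');b=snap('side','d5');w=snap('wrist','w5')
m=np.zeros((600,800,3),np.uint8)
m[:300,:400]=cv2.resize(a,(400,300));m[:300,400:]=cv2.resize(b,(400,300));m[300:,:400]=cv2.resize(w,(400,300));cv2.imwrite('pics/m5.png',m)
E
```

```text
time: 21.8
tcp_pos: [0.4629, -0.2327, 0.4063]
time: 22.8
tcp_pos: [0.6991, -0.0393, 0.4053]
time: 23.4
tcp_pos: [0.7781, 0.0283, 0.4046]
eef_rot: [[-0.076, 0.997, -0.004], [0.997, 0.076, -0.0], [-0.0, -0.004, -1.0]]
wrist_force: [0.4, -0.5, 0.3]
grip_width: 0.004
finger_force: 0.0
boxframe 0.20083033722674493 0.0006774676479087086 [ 2.13992340e-01  2.17221701e+01  4.76504206e+01 -2.56549882e-02
  1.10840115e+02 -4.14812674e+00]
```

View pics/m5.png

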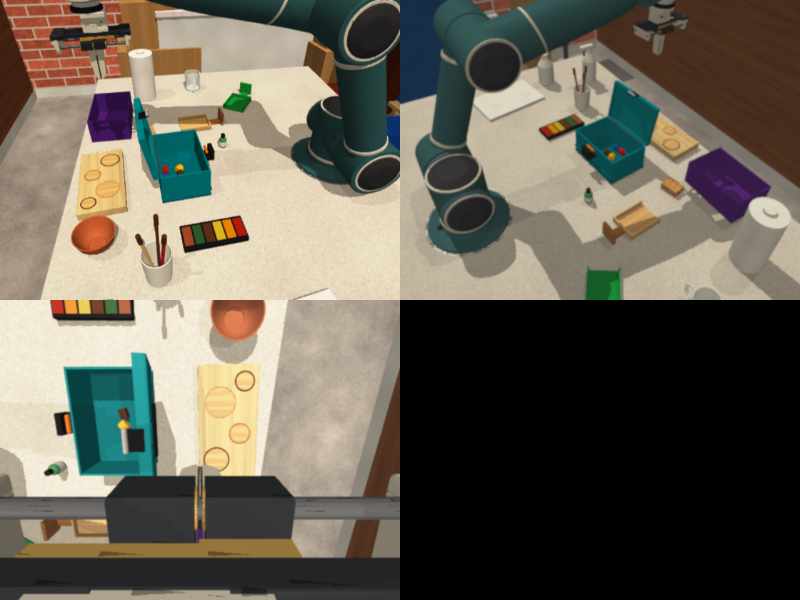

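All three views show the lid still leaning back, four blocks in the box, the tray standing empty and the rest in place. I'll check the box model against this wrist view.

```bash
python3 - <<'E'
from h import *
b=[.5779,.0126,.075];c,s=np.cos(b[2]),np.sin(b[2])
T=lambda P:[b[0]+c*P[0]-s*P[1],b[1]+s*P[0]+c*P[1],P[2]]
for P in[(-.08,-.12,.11),(-.08,.12,.11)]:print(P,proj('wrist',T(P))/1.4+[0,300])
for t in(1.65,1.7,1.75,1.8):
  for h in(0,.021):
    print(t,h,[(proj('wrist',T((.08-.16*np.cos(t)+h*np.sin(t),y,.1105+.16*np.sin(t)+h*np.cos(t))))/1.4+[0,300]).round() for y in(-.12,.12)])
E
```

```text
(-0.08, -0.12, 0.11) [ 79.78099853 474.89615796]
(-0.08, 0.12, 0.11) [ 63.68781172 365.50398656]
1.65 0 [array([133., 513.]), array([119., 351.])]
1.65 0.021 [array([146., 513.]), array([135., 351.])]
1.7 0 [array([138., 513.]), array([125., 351.])]
1.7 0.021 [array([151., 512.]), array([141., 351.])]
1.75 0 [array([143., 512.]), array([131., 351.])]
1.75 0.021 [array([156., 511.]), array([147., 352.])]
1.8 0 [array([148., 512.]), array([137., 351.])]
1.8 0.021 [array([161., 510.]), array([153., 352.])]
```

The model matches, with the lid at 1.75 rad. Now I descend behind the lid and push it slowly toward the front.

```bash
python3 -m inch '[0,0,1,0,0,0,1,0,0,1,0,0,0,1,0,0,1,0,0,0,1,0,0,1,0,0,0,1,0,0,1,0,0,0,1,0,0,1,0,0,0,1,0,0,0.8,0,0,0,1,0,-0.4,0,0,0,0,1,0,-0.8,0,0,0,0,1]' | head -4
python3 -m inch '[0,-0.4,0,0,0,0,1,0,-0.4,0,0,0,0,1,0,-0.4,0,0,0,0,1]' 
python3 -m inch '[0,-0.4,0,0,0,0,1,0,-0.4,0,0,0,0,1]'
```

```text
time: 24.45
tcp_pos: [0.7472, 0.0256, 0.2348]
eef_rot: [[-0.075, 0.997, -0.004], [0.997, 0.075, -0.0], [0.0, -0.004, -1.0]]
wrist_force: [-0.5, 0.0, -0.0]
time: 24.75
tcp_pos: [0.7175, 0.0237, 0.2359]
eef_rot: [[-0.076, 0.997, -0.002], [0.997, 0.076, -0.0], [-0.0, -0.002, -1.0]]
wrist_force: [4.1, -0.3, 3.5]
grip_width: 0.005
finger_force: 2.0
time: 24.95
tcp_pos: [0.6975, 0.0223, 0.2354]
eef_rot: [[-0.076, 0.997, -0.002], [0.997, 0.076, -0.0], [-0.0, -0.002, -1.0]]
wrist_force: [2.8, 0.8, 2.6]
grip_width: 0.009
finger_force: 1.6
```

```bash
python3 -m inch '[0,-0.4,-0.03,0,0,0,1,0,-0.4,-0.03,0,0,0,1,0,-0.4,-0.03,0,0,0,1,0,-0.4,-0.03,0,0,0,1,0,-0.4,-0.03,0,0,0,1,0,-0.37,0.14,0,0,0,1,0,-0.37,0.14,0,0,0,1,0,-0.37,0.14,0,0,0,1,0,-0.37,0.14,0,0,0,1]'
python3 -m inch '[0,-0.31,0.24,0,0,0,1,0,-0.31,0.24,0,0,0,1,0,-0.31,0.24,0,0,0,1,0,-0.31,0.24,0,0,0,1]'
python3 -m inch '[0,-0.23,0.32,0,0,0,1,0,-0.23,0.32,0,0,0,1,0,-0.23,0.32,0,0,0,1]'
```

```text
time: 25.85
tcp_pos: [0.6104, 0.0158, 0.2244]
eef_rot: [[-0.076, 0.997, -0.004], [0.997, 0.076, -0.0], [0.0, -0.004, -1.0]]
wrist_force: [2.1, 0.1, 0.1]
grip_width: 0.006
finger_force: 0.8
time: 26.25
tcp_pos: [0.5796, 0.0134, 0.2002]
eef_rot: [[-0.076, 0.997, -0.004], [0.997, 0.076, -0.0], [0.0, -0.004, -1.0]]
wrist_force: [1.2, 0.3, 0.4]
grip_width: 0.004
finger_force: 0.7
time: 26.55
tcp_pos: [0.5624, 0.0121, 0.1762]
eef_rot: [[-0.076, 0.997, -0.004], [0.997, 0.076, -0.0], [0.0, -0.004, -1.0]]
wrist_force: [0.9, 0.8, 0.9]
grip_width: 0.006
finger_force: 0.7
```

The lid has followed and is at about 0.36 rad. I'll shift over to the pressing place and bring it down.

```bash
python3 -m inch '[0,0,-0.7,0,0,0,1,0,-0.8,0,0,0,0,1,0,-0.75,0,0,0,0,1,0,0,0.2,0,0,0,1,0,0,0.3,0,0,0,1,0,0,0.3,0,0,0,1,0,0,0.3,0,0,0,1,0,0,0.3,0,0,0,1]'
python3 -m inch '[0,0,0.15,0,0,0,1,0,0,0.1,0,0,0,1,0,0,0,0,0,0,1]'
```

```text
time: 27.35
tcp_pos: [0.5244, 0.0092, 0.1586]
eef_rot: [[-0.076, 0.997, -0.004], [0.997, 0.076, -0.0], [0.0, -0.004, -1.0]]
wrist_force: [-0.1, -0.1, 1.4]
grip_width: 0.001
finger_force: 0.5
time: 27.65
tcp_pos: [0.5242, 0.0092, 0.153]
eef_rot: [[-0.076, 0.997, -0.004], [0.997, 0.076, -0.0], [0.0, -0.004, -1.0]]
wrist_force: [0.6, 0.2, -0.9]
grip_width: 0.008
finger_force: 0.0
```

```bash
for i in 1 2 3; do python3 -m inch '[0,0,0.05,0,0,0,1,0,0,0.05,0,0,0,1]' | sed -n '2p;4p'; done
```

```text
tcp_pos: [0.5244, 0.0092, 0.1512]
wrist_force: [-0.8, 0.6, 1.4]
tcp_pos: [0.5242, 0.0092, 0.1484]
wrist_force: [-0.3, 0.3, -0.3]
tcp_pos: [0.5242, 0.0092, 0.1459]
wrist_force: [-3.0, 0.8, 9.0]
```

Contact with the catch at z ≈ 0.147, as predicted. I'll press on in small steps.

```bash
for i in 1 2 3 4; do python3 -m inch '[0,0,0.05,0,0,0,1,0,0,0.03,0,0,0,1]' | sed -n '2p;4p'; done
```

```text
tcp_pos: [0.5241, 0.0092, 0.145]
wrist_force: [-8.9, 0.2, 11.9]
tcp_pos: [0.5241, 0.0092, 0.1425]
wrist_force: [-4.7, -0.5, 6.6]
tcp_pos: [0.5242, 0.0092, 0.14]
wrist_force: [-0.6, 0.3, 1.4]
tcp_pos: [0.5242, 0.0092, 0.1376]
wrist_force: [-0.1, 0.4, -0.7]
```

```bash
for i in 1 2 3; do python3 -m inch '[0,0,0.05,0,0,0,1,0,0,0.03,0,0,0,1]' | sed -n '2p;4p'; done
```

```text
tcp_pos: [0.5242, 0.0092, 0.1356]
wrist_force: [0.9, 0.9, 0.2]
tcp_pos: [0.5242, 0.0092, 0.1338]
wrist_force: [-0.1, -0.3, -0.1]
tcp_pos: [0.5241, 0.0092, 0.1318]
wrist_force: [0.6, -0.4, -0.6]
```

```bash
for i in 1 2 3; do python3 -m inch '[0,0,0.04,0,0,0,1,0,0,0.02,0,0,0,1]' | sed -n '2p;4p'; done
```

```text
tcp_pos: [0.5242, 0.0092, 0.1316]
wrist_force: [-7.8, 0.6, 16.0]
tcp_pos: [0.5243, 0.0092, 0.1314]
wrist_force: [-15.5, -0.2, 28.6]
tcp_pos: [0.5243, 0.0092, 0.1312]
wrist_force: [-21.9, -0.5, 42.2]
```

That is a firm stop exactly at the shut height (0.1315). I'll back off and look.

```bash
python3 -m inch '[0,0,-0.12,0,0,0,1,0,0,-0.5,0,0,0,1,0,0,-1,0,0,0,1,0,0,-1,0,0,0,1,0,0,-1,0,0,0,1,0,0,-1,0,0,0,1,0,0,-1,0,0,0,1,0,0,-1,0,0,0,1,0,0,0,0,0,0,1,0,0,0,0,0,0,1]' | sed -n '1,2p;4p'
python3 - <<'E'
from h import *
a=snap('scene','s6');b=snap('side','d6')
m=np.zeros((600,800,3),np.uint8)
m[:300,:400]=cv2.resize(a,(400,300));m[:300,400:]=cv2.resize(b,(400,300))
m[300:,:400]=cv2.resize(a[165:285,180:340],(400,300),interpolation=2);m[300:,400:]=cv2.resize(b[150:270,230:390],(400,300),interpolation=2);cv2.imwrite('pics/m6.png',m)
E
```

```text
time: 31.25
tcp_pos: [0.5248, 0.0092, 0.2933]
wrist_force: [-0.3, -0.3, -0.3]
```

View pics/m6.png

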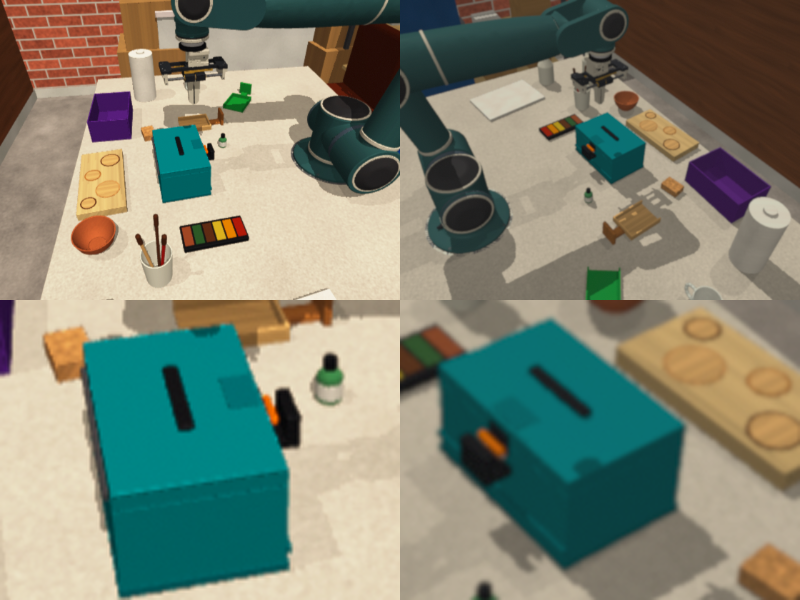

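The lid lies flush. The orange bolt is back at its rest position, (288,209) in the scene view, as at the start. The tray stands upright and nothing else has moved, so I'll hand in.

```bash
python3 -c "
from station import *;print(job_done())"
```

```text
the job is handed in; nothing more can be done
None
```

The job is handed in at about 31 s: all four blocks are in the toolbox, the empty tray stands upright, and the lid is shut with the catch snapped home (peak pressing force about 48 N, against the 60 N limit); the watercolour box, ink bottle, sanding block and brush pot look unmoved in the final pictures.

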